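# Jack up under the moulding board

## Task

The bottom board with the flask ring needs support from below: stand the wooden rammer that is in the way upright in the small green tool tray, slide the red jack along its track until it is fully home under the board, then wind the jack up by its crank wheel with the black knob until the platform just touches the underside of the board and begins to carry it, without lifting the board more than about three millimetres. Leave the board in its place on the stand and do not disturb the other things on the table.

Things in the scene. Friction and masses are not known exactly. Their poses are not given: they have to be found in the camera images.
- stand: Blue steel moulding stand with a flat aluminium track, fixed to the table. Origin on the table, directly below the middle of the raised board; its y axis runs along the track, and the jack travels towards +y to get home. Two blue rails along y at x = -95 and +95 mm (24 mm wide, tops 150 mm above the table, y from -55 to +55 mm) on square posts carry the board. The track is 100 mm wide, its top 10 mm above the table, y from -480 to +80 mm.
- jack (a joint): Position of the red jack along the track, in m: 0 = farthest out, 0.250 = fully home against its stop, centred under the board. The jack's centre is at stand y = value - 0.250, x = 0. Sliding friction about 5 N (stays where it is left).
- post_top (a point): Middle of the top of the yellow upright push post of the jack, 120 mm above the table, 100 mm behind (stand -y of) the jack's centre. The post is 30 mm wide across the track, 16 mm thick along it, and free above 34 mm from the table. Between it and the crank wheel is a free space of about 44 mm; push its back face towards stand +y.
- platform: Steel platform of the jack, 105 mm across the track x 80 mm along it x 10 mm thick. Origin at the centre of its top face. It rises 10 mm per turn of the crank wheel.
- crank (a joint): Angle of the crank wheel in rad; grows clockwise seen from above, which raises the platform by 1.592 mm per rad; it turns several turns (limit 21 rad) and stays where it is left (friction 0.04 N m). The wheel (light metal disc, 96 mm diameter, top face 78 mm above the table) has an upright axis at x = 0, 200 mm behind (stand -y of) the jack's centre.
- knob_grip (a point): Point on the axis of the black upright knob on the crank wheel, at the height to grip it (107 mm above the table). The knob is a freely spinning cylinder, 22 mm diameter, 46 mm tall (from 80 to 126 mm above the table), 38 mm off the wheel's axis. At crank = 0 it is on the stand +x side of the wheel's axis.
- mould: Wooden bottom board, 224 mm across the track x 100 mm along it x 12 mm thick, with an empty aluminium flask ring (90 mm diameter, top 62 mm above the board's underside) on it; 0.6 to 1.1 kg, resting loose on the stand's rails. Origin at the centre of the board's underside, 150 mm above the table at the start.
- rammer: Turned wooden hand rammer, 158 mm tall, standing upright on the track between jack and stand at the start. Origin at the centre of its foot; its z axis points up along the handle. Head 44 mm diameter up to 42 mm, handle 24 mm diameter from 52 to 130 mm, end knob 32 mm diameter from 138 mm to the top. 0.16 kg.
- tray: Small green open tool tray, 120 mm (its x) x 160 mm (its y), 26 mm high, walls and floor 5 mm thick, fixed. Origin at the centre of its underside. It is on either side of the table.
- ring: Bystander: loose aluminium flask ring, 96 mm outer diameter, 55 mm tall. Origin at the centre of its underside.
- thermos: Bystander: black flask bottle, 62 mm diameter, 190 mm tall, standing in front of the robot. Origin at the centre of its underside.
- pot: Bystander: green plastic pot with sticks, 76 mm diameter, 160 mm tall with the sticks. Origin at the centre of its underside.
Things that resemble listed ones, but are neither listed nor needed, are in the scene too. What is meant by the mould is not purple, and is the larger of those in its own colour.

How it is judged:
By the outcome, as a careful person would: the job done as asked, in the order asked, and still so for the second after the job is handed in, with the robot touching nothing.
It also fails if it takes over 72 s, if anything falls off the work surface, if the arm or the gripper's body presses on something with over 40 N, if the wrist force passes 120 N, or if a joint passes its speed limit or range.

## Robot

A 6-joint arm with a two-finger parallel gripper is mounted at the origin on the work surface. World frame = base frame: x ahead of the robot, y to its left, z up, the work surface at z = 0. Lengths are in m, angles in rad, forces in N, time in s.
With the tool pointing down it reaches from about 0.375 to 0.925 m from the base axis. Payload 5.7 kg.
Tool frame: the origin (TCP) lies at the very end of the fingers, on their centre line; the grasp point (between the pads) lies 19 mm behind it; z points along the fingers, y is the direction in which the jaws open and shut (so a half turn about z gives the same grasp; the last joint's range is limited). The gripper opens to 85 mm and grips with 20 to 120 N. Pads are 22 mm wide; open, the fingers measure 114 mm over their backs; the gripper's body (76 mm by 85 mm) begins 54 mm behind the grasp point. The pads swing forward as they close: fully open they stand 13 mm farther back than shut.
Start: joints at [1.102, 0.359, 1.51, -0, 1.272, -0.115], TCP at [0.208, 0.563, 0.231] pointing down, gripper open.
Joint ranges: [-2.97, 2.97], [-1.01, 2.36], [0.21, 2.38], [-0.96, 4.11], [0.2, 2.71], [-2.98, 2.98]. Speed limits (rad/s): [2.39, 2.39, 3.14, 3.14, 3.14, 3.14].

## Interface

Orientations are given as a unit quaternion [x, y, z, w].
In Python, from workcell import env, optics, finish_job, spotter gives the robot as it stands. The module is installed in compiled form; this text tells all that it offers.
- The arm moves only by the shell command python3 -m pendant 'ROWS'. ROWS is JSON, a list of rows, each an object of numbers: "claw": the finger opening in cm, from 0 to 8.54; "dx", "dy", "dz": the shift along the tool's x, y, z in cm; "wx", "wy", "wz": the turn, a rotation vector about the tool's x, y, z in degrees. In form: [{"claw": .., "dx": .., "dy": .., "dz": .., "wx": .., "wy": .., "wz": ..}, ...]. A call has 1 to 20 rows; each row is the pose to reach, as a shift and turn from the pose commanded when the call began, along the tool's axes at that moment; what a row does not reach only later rows make up. A row lasts 1/8 s, in which the tool goes at most 62.5 mm and 10.7 degrees, less where a joint would pass 70% of its speed; a pose out of reach is approached as far as the arm can. A call with a gripper value outside its range is refused whole. The fingers move at their own pace and stop on an object; the grip force is fixed at half the most. Time passes only in rows, so rows that repeat a pose let the fingers close. It gives the time, the measured TCP pose, the force and the opening at its end, in the units of the state.
- env.read_state(): the state, without advancing time (a new reading comes with each control period).
- optics.grab_frame(name): name is "scene" or "top"; returns the picture (384x512x3 uint8, red, green, blue); there is no depth.
- optics.get_calibration(name): a dict with "fx", "fy", "cx", "cy" (pixels), "k1" (the pictures are not rectified: a ray, as slopes to the right and down, at radius r is drawn at 1 + k1 r^2 times it, then the intrinsics apply), "rvec" (rotation vector, rad) and "tvec" (3), from world to camera coordinates, as OpenCV has them. Camera axes: x right, y down, z forward; pixel columns grow to the right and rows downward; lengths in m; the calibration is good to about 2 mm. A picture is of the moment at which its call begins. get_calibration takes no time and is no camera call.
- finish_job(): hands the job in, once; it reports no verdict.
Trained networks look in the newest picture that a camera, given by its name, has taken for a name from the list of things; names that differ only in an ending like _2 or _b are one class to them, and where a whole thing is asked for, a point or a joint stands for the part that bears it (a point fixed in the world has none). Each returns a list of dicts, best first, with "p" (0 to 1); they miss things now and then, are a little off and sometimes report something else, mostly with a low value. They report only what shows in the picture. A call takes as long as a camera call. They do not tell look-alikes from the thing itself.
- spotter.trace(camera, label): "pixels" (384x512 bool, what is visible of it) and "centre" ([row, column] in pixels, amid what is visible of it).
The state is a dict: "t": time; "qpos": joint angles; "qd": joint speeds; "joint_efforts": joint torques, N m; "tool_pos": TCP position; "tcp_rot": TCP orientation; "wrist_force": force on the tool from outside, world axes, zero at the start; "wrist_torque": the same for the moment, N m; "finger_gap": finger opening in m.
Only numpy, scipy, OpenCV 4.12 (cv2) and the standard library are available. Lean on these libraries where they do the work, as an engineer would, in place of code of your own. Each camera call takes 0.05 s, during which the arm holds its last target. There are 200 camera calls.

## Working session

There is one attempt and no reset: what is moved stays moved. The work goes in short steps, Python scripts to look and compute and a shell command to move; the robot and the scene stay as the last step left them, time stands still between calls to the robot, and variables do not carry over. Pictures are saved under pics/ and viewed, about 8 in all and at most 12, crops included, and the job is handed in when it is done.

```bash
mkdir -p pics; cat > h.py <<'E'
import numpy as np, cv2
from workcell import env, optics, finish_job, spotter
from scipy.spatial.transform import Rotation as R
def cal(n):
    c=optics.get_calibration(n); return c,R.from_rotvec(np.ravel(c['rvec'])).as_matrix(),np.ravel(c['tvec'])
def proj(n,P):
    c,Rm,t=cal(n); q=np.atleast_2d(P)@Rm.T+t; s=q[:,:2]/q[:,2:]; s=s*(1+c['k1']*(s**2).sum(1,keepdims=True))
    return s*[c['fx'],c['fy']]+[c['cx'],c['cy']]   # col,row
def ray(n,uv):
    c,Rm,t=cal(n); d=(np.atleast_2d(uv)-[c['cx'],c['cy']])/[c['fx'],c['fy']]; s=d.copy()
    for _ in range(20): s=d/(1+c['k1']*(s**2).sum(1,keepdims=True))
    return -Rm.T@t, np.c_[s,np.ones(len(s))]@Rm
def onz(n,uv,z):
    o,d=ray(n,uv); return o+d*((z-o[2])/d[:,2])[:,None]
def tri(uvs,uvt):
    o1,d1=ray('scene',uvs);o2,d2=ray('top',uvt);d1=d1[0]/np.linalg.norm(d1);d2=d2[0]/np.linalg.norm(d2)
    s=np.linalg.lstsq(np.c_[d1,-d2],o2-o1,rcond=None)[0]; a,b=o1+s[0]*d1,o2+s[1]*d2
    return (a+b)/2,np.linalg.norm(a-b)
def snap(n,f):
    im=optics.grab_frame(n); cv2.imwrite('pics/'+f,cv2.cvtColor(im,cv2.COLOR_RGB2BGR)); return im
E
python3 - <<'E'
from h import *
np.set_printoptions(precision=3,suppress=True)
a=snap('scene','s0.png');b=snap('top','t0.png')
cv2.imwrite('pics/both0.png',cv2.cvtColor(np.hstack([a,b]),cv2.COLOR_RGB2BGR))
for n in('scene','top'):
    c,Rm,t=cal(n);print(n,c['fx'],c['k1'],-Rm.T@t)
    for l in['stand','jack','post_top','platform','crank','knob_grip','mould','rammer','tray','ring','thermos','pot']:
        print(n,l,[(round(d['p'],2),np.round(d['centre']).tolist(),int(d['pixels'].sum())) for d in spotter.trace(n,l)[:4]])
print(env.read_state())
E
```

```text
scene 418.79668544991745 -0.062154453863340814 [1.168 0.349 1.124]
scene stand [(0.73, [199.0, 230.0], 5454), (0.45, [168.0, 175.0], 745), (0.29, [184.0, 217.0], 3049)]
scene jack [(0.76, [183.0, 222.0], 3037), (0.24, [215.0, 368.0], 2029)]
scene post_top []
scene platform [(0.76, [182.0, 234.0], 970), (0.6, [124.0, 194.0], 701)]
scene crank [(0.55, [169.0, 179.0], 710)]
scene knob_grip [(0.5, [156.0, 170.0], 80)]
scene mould [(0.68, [208.0, 299.0], 2778), (0.59, [162.0, 320.0], 880), (0.57, [275.0, 220.0], 1377)]
scene rammer [(0.9, [210.0, 257.0], 423)]
scene tray [(0.97, [217.0, 367.0], 2107)]
scene ring [(0.62, [122.0, 193.0], 653)]
scene thermos [(0.88, [141.0, 265.0], 761)]
scene pot [(0.85, [260.0, 370.0], 960)]
top 439.9208558916034 0.01365250337002922 [0.515 0.084 1.442]
top stand [(0.97, [199.0, 290.0], 4408)]
top jack [(0.81, [200.0, 294.0], 2224)]
top post_top [(0.87, [198.0, 299.0], 2325)]
top platform [(0.75, [197.0, 274.0], 953), (0.51, [203.0, 338.0], 783)]
top crank [(0.67, [203.0, 336.0], 781), (0.46, [205.0, 355.0], 52)]
top knob_grip [(0.6, [210.0, 352.0], 70)]
top mould [(0.63, [130.0, 251.0], 1001), (0.59, [270.0, 214.0], 1156), (0.57, [191.0, 208.0], 2674)]
top rammer [(0.72, [205.0, 356.0], 50)]
top tray [(0.92, [232.0, 154.0], 1958), (0.19, [182.0, 141.0], 592)]
top ring [(0.83, [265.0, 366.0], 246), (0.62, [188.0, 249.0], 137)]
top thermos [(0.82, [266.0, 271.0], 385)]
top pot [(0.69, [182.0, 141.0], 590)]
{'t': 1.3, 'qpos': array([ 1.102,  0.359,  1.51 ,  0.   ,  1.272, -0.115]), 'qd': array([ 0.001,  0.   ,  0.002, -0.   ,  0.001, -0.   ]), 'joint_efforts': array([  0.   , -52.76 , -27.904,  -0.   ,   0.002,  -0.   ]), 'tool_pos': array([0.208, 0.563, 0.231]), 'tcp_rot': array([ 0.176,  0.984, -0.   , -0.   ]), 'wrist_force': array([-0.596,  0.663,  0.086]), 'wrist_torque': array([-0.02 , -0.071,  0.007]), 'finger_gap': 0.08517968698910772}
```

View pics/s0.png

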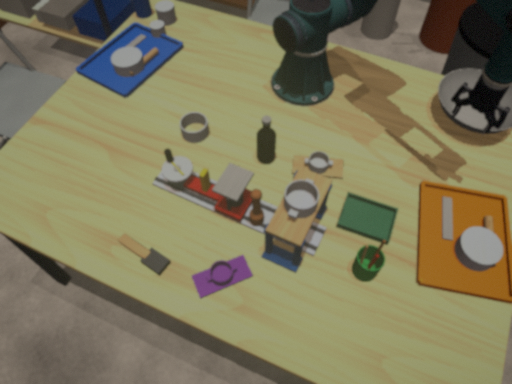

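View pics/t0.png

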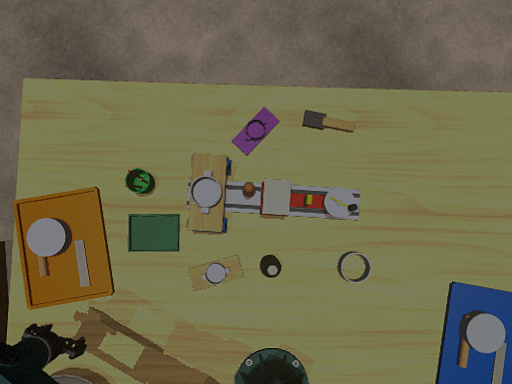

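Candidates, in top-view pixels (column, row):
- **Mould:** large tan board (208,191), small tan board (216,272), purple board (256,130). By the description I choose the large tan one, on the blue stand.
- **Rammer:** turned piece at (249,188) on the track. The brush at (330,122) is not it.
- **Tray:** the green one at (154,232), not the orange or blue ones.

I'll check these choices in one close crop.

```bash
python3 - <<'E'
from h import *
a=cv2.imread('pics/s0.png');b=cv2.imread('pics/t0.png')
A=cv2.resize(a[130:280,145:345],(800,600),interpolation=cv2.INTER_CUBIC)[:, :]
B=cv2.resize(b[145:240,175:375],(800,380),interpolation=cv2.INTER_CUBIC)
A=cv2.resize(a[140:280,145:405],None,fx=3,fy=3,interpolation=cv2.INTER_CUBIC)
cv2.imwrite('pics/ca.png',A);cv2.imwrite('pics/cb.png',B)
E
```

```text
(no output)
```

View pics/ca.png

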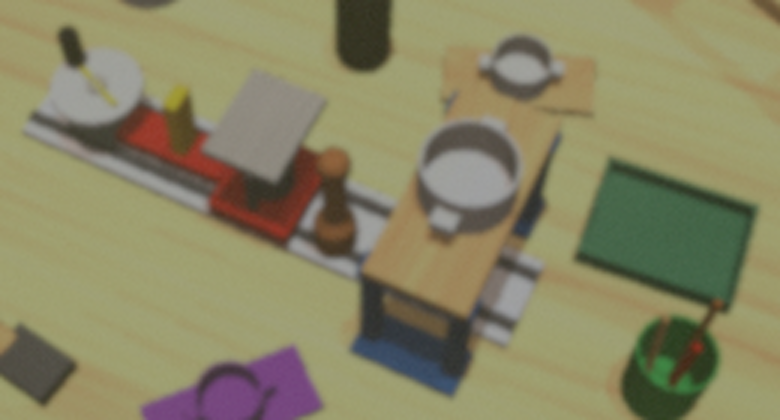

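View pics/cb.png

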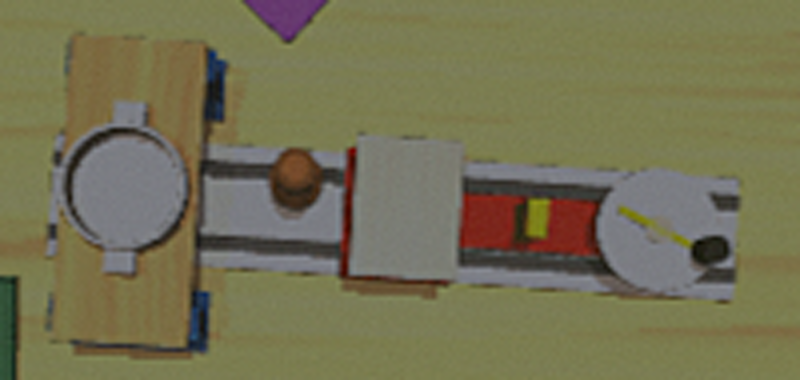

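The crops confirm the choices. The tan board with the ring on the blue stand is at top (208,191), the rammer on the track at (249,188), the post at (310,199) and the knob at (352,207). The green tray is at (154,232). Next I fit the poses.

```bash
cat > fit.py <<'E'
from h import *
from scipy.optimize import least_squares
np.set_printoptions(precision=4,suppress=True)
T=lambda p:np.array(p,float)/4+[175,145]
S=lambda p:np.array(p,float)/3+[145,140]
def W(x,y,th,P): P=np.atleast_2d(P); c,s=np.cos(th),np.sin(th); return np.c_[x+c*P[:,0]-s*P[:,1],y+s*P[:,0]+c*P[:,1],P[:,2]]
def res(p):
    x,y,th,j,cr,pz,mx,my,mth=p; jy=j-.25; wy=jy-.2
    k=[.038*np.cos(-cr),wy+.038*np.sin(-cr),.126]
    o=[]
    def add(n,P,uv,f=lambda P:W(x,y,th,P)): o.append((proj(n,f(P))-uv).ravel())
    add('top',[[.05,-.48,.01],[-.05,-.48,.01],[0,jy-.1,.12],[0,wy,.078],k],T([(741,181),(733,300),(539,218),(655,230),(710,248)]))
    add('scene',[[0,jy-.1,.12],[0,wy,.078],k,[.05,.08,.01],[-.05,.08,.01]],S([(178,95),(97,86),(70,35),(508,343),(543,263)]))
    a,b=.0525,.04
    add('top',[[a,jy+b,pz],[a,jy-b,pz],[-a,jy-b,pz],[-a,jy+b,pz]],T([(358,136),(464,142),(459,282),(350,276)]))
    add('scene',[[-a,jy-b,pz],[-a,jy+b,pz],[a,jy+b,pz],[a,jy-b,pz]],S([(258,70),(328,100),(283,182),(203,148)]))
    a,b=.112,.05; g=lambda P:W(mx,my,mth,P)
    add('top',[[a,b,.162],[a,-b,.162],[-a,-b,.162],[-a,b,.162]],T([(70,35),(208,42),(193,347),(50,340)]),g)
    add('scene',[[a,-b,.162],[a,b,.162],[-a,b,.162]],S([(365,270),(465,308),(560,130)]),g)
    return np.concatenate(o)
x0=[.6,.2,0,.05,1.8,.12,.6,.2,0]
r=least_squares(res,x0,loss='soft_l1');print(r.x,r.cost);print(res(r.x).reshape(-1,2).round(1).tolist())
x,y,th,j,cr=r.x[:5];jy=j-.25
print('post',W(x,y,th,[0,jy-.1,.12]),'wheel',W(x,y,th,[0,jy-.2,.078]),'home jack',W(x,y,th,[0,0,0]))
def rt(p):
    P=W(p[0],p[1],p[2],[[.06,.08,.026],[.06,-.08,.026],[-.06,-.08,.026],[-.06,.08,.026]])
    return np.r_[(proj('top',P)-[(129,214),(180,214),(180,251),(129,252)]).ravel(),(proj('scene',P)-S([(730,308),(575,258),(612,158),(757,207)])).ravel()]
# try both tray orientations
for t0 in(0,np.pi/2):
    q=least_squares(rt,[.45,.35,t0]);print('tray',q.x,q.cost)
print('rammer top', tri(S([(333,160)]),T([(297,170)])), onz('top',T([(297,172)]),.158+.01-.01), onz('scene',S([(333,243)]),.02))
for n,t in(('thermos',(266,271)),('pot',(182,141)),('ring',(265,352))): print(n,onz('top',[t[::-1]],.1))
E
python3 fit.py
```

```text
[ 0.6007  0.2103 -0.0396  0.0487  1.9742  0.1343  0.5989  0.2106 -0.025 ] 13.704738212604111
[[-0.4, -0.6], [0.1, 0.2], [-0.9, -0.0], [0.5, -0.2], [1.3, 0.3], [-0.2, -0.1], [0.3, -1.0], [-0.4, -1.0], [-0.5, -0.1], [0.6, -1.0], [-0.7, -0.4], [-0.5, -0.1], [-1.4, -0.0], [-1.0, -0.3], [-0.7, -0.3], [0.3, -0.4], [-1.8, 0.2], [-0.2, 0.7], [0.3, -0.3], [-0.1, -0.3], [-0.7, 0.1], [0.5, 0.0], [-1.5, -0.7], [1.0, 1.9], [0.3, -5.0]]
post [[ 0.5887 -0.0907  0.12  ]] wheel [[ 0.5848 -0.1907  0.078 ]] home jack [[0.6007 0.2103 0.    ]]
tray [0.4776 0.3926 0.0377] 12.969680826433786
tray [0.4776 0.3926 0.0377] 12.969680826432935
rammer top (array([0.6169, 0.0897, 0.1577]), np.float64(8.966655217423811e-05)) [[0.6155 0.0896 0.158 ]] [[0.6276 0.0933 0.02  ]]
thermos [[0.3853 0.0176 0.1   ]]
pot [[0.6293 0.4208 0.1   ]]
ring [[ 0.3948 -0.2275  0.1   ]]
```

```bash
cat > to.py <<'E'
# usage: to.py x y z yaw(of tool y axis, rad) ... several poses in fours; prints rows for each
import sys; from h import *
s=env.read_state(); p=s['tool_pos']; Q=R.from_quat(s['tcp_rot']); ty=Q.as_matrix()[:,1]
print('t',round(s['t'],2),'pos',p.round(4),'yaw',round(np.arctan2(ty[1],ty[0]),4),'F',s['wrist_force'].round(1),'gap',round(s['finger_gap'],4))
v=list(map(float,sys.argv[1:]))
for i in range(0,len(v),4):
    x,y,z,a=v[i:i+4]
    M=np.array([[np.sin(a),np.cos(a),0],[-np.cos(a),np.sin(a),0],[0,0,-1]]); 
    M[:,0]=np.cross(M[:,1],M[:,2])
    d=Q.inv().apply(np.array([x,y,z])-p)*100; w=(Q.inv()*R.from_matrix(M)).as_rotvec(degrees=True)
    print('d',d.round(2),'w',w.round(1))
E
python3 to.py 0.208 0.563 0.27 1.217  .616 .0895 .27 -.04 .616 .0895 .106 -.04
```

```text
t 1.3 pos [0.2079 0.5628 0.2313] yaw 1.217 F [-0.6  0.7  0.1] gap 0.0852
d [-0.01  0.02 -3.87] w [-0. -0. -0.]
d [-54.69 -30.26  -3.87] w [-0.  0. 72.]
d [-54.69 -30.26  12.53] w [-0.  0. 72.]
```

```bash
python3 -m pendant '[{"claw":8.5,"dx":-5,"dy":-3,"dz":-4,"wz":8},{"claw":8.5,"dx":-11,"dy":-6,"dz":-4,"wz":17},{"claw":8.5,"dx":-54.7,"dy":-30.3,"dz":-4,"wz":72},{"claw":8.5,"dx":-54.7,"dy":-30.3,"dz":-4,"wz":72},{"claw":8.5,"dx":-54.7,"dy":-30.3,"dz":-4,"wz":72},{"claw":8.5,"dx":-54.7,"dy":-30.3,"dz":-4,"wz":72},{"claw":8.5,"dx":-54.7,"dy":-30.3,"dz":-4,"wz":72},{"claw":8.5,"dx":-54.7,"dy":-30.3,"dz":-4,"wz":72},{"claw":8.5,"dx":-54.7,"dy":-30.3,"dz":-4,"wz":72},{"claw":8.5,"dx":-54.7,"dy":-30.3,"dz":-4,"wz":72},{"claw":8.5,"dx":-54.7,"dy":-30.3,"dz":-4,"wz":72},{"claw":8.5,"dx":-54.7,"dy":-30.3,"dz":-4,"wz":72},{"claw":8.5,"dx":-54.7,"dy":-30.3,"dz":-4,"wz":72},{"claw":8.5,"dx":-54.7,"dy":-30.3,"dz":-4,"wz":72}]'; python3 to.py .616 .0895 .106 -.04
```

```text
t 1.3 pos [0.2079 0.5628 0.2313] yaw 1.217 F [-0.6  0.7  0.1] gap 0.0852
d [-54.69 -30.26  12.53] w [-0.  0. 72.]validation failed for argument at $[0]...
```

```bash
python3 -m pendant '[{"claw":8.5,"dx":-5,"dy":-3,"dz":-4,"wx":0,"wy":0,"wz":8},{"claw":8.5,"dx":-11,"dy":-6,"dz":-4,"wx":0,"wy":0,"wz":17},{"claw":8.5,"dx":-54.7,"dy":-30.3,"dz":-4,"wx":0,"wy":0,"wz":72},{"claw":8.5,"dx":-54.7,"dy":-30.3,"dz":-4,"wx":0,"wy":0,"wz":72},{"claw":8.5,"dx":-54.7,"dy":-30.3,"dz":-4,"wx":0,"wy":0,"wz":72},{"claw":8.5,"dx":-54.7,"dy":-30.3,"dz":-4,"wx":0,"wy":0,"wz":72},{"claw":8.5,"dx":-54.7,"dy":-30.3,"dz":-4,"wx":0,"wy":0,"wz":72},{"claw":8.5,"dx":-54.7,"dy":-30.3,"dz":-4,"wx":0,"wy":0,"wz":72},{"claw":8.5,"dx":-54.7,"dy":-30.3,"dz":-4,"wx":0,"wy":0,"wz":72},{"claw":8.5,"dx":-54.7,"dy":-30.3,"dz":-4,"wx":0,"wy":0,"wz":72},{"claw":8.5,"dx":-54.7,"dy":-30.3,"dz":-4,"wx":0,"wy":0,"wz":72},{"claw":8.5,"dx":-54.7,"dy":-30.3,"dz":-4,"wx":0,"wy":0,"wz":72},{"claw":8.5,"dx":-54.7,"dy":-30.3,"dz":-4,"wx":0,"wy":0,"wz":72}]'; python3 to.py .616 .0895 .106 -.04
```

```text
t: 2.92
tool_pos: [0.6148, 0.0904, 0.2712]
tcp_rot: [0.721, 0.693, -0.0, -0.001]
wrist_force: [-0.1, 0.6, 0.1]
finger_gap: 0.0846
t 2.92 pos [0.6148 0.0904 0.2712] yaw -0.0385 F [-0.1  0.6  0.1] gap 0.0846
d [-0.09  0.14 16.52] w [-0.1 -0.   0.1]
```

Descend and close.

```bash
python3 -m pendant '[{"claw":8.5,"dx":-0.1,"dy":0.1,"dz":5,"wx":0,"wy":0,"wz":0},{"claw":8.5,"dx":-0.1,"dy":0.1,"dz":9,"wx":0,"wy":0,"wz":0},{"claw":8.5,"dx":-0.1,"dy":0.1,"dz":13,"wx":0,"wy":0,"wz":0},{"claw":8.5,"dx":-0.1,"dy":0.1,"dz":16.4,"wx":0,"wy":0,"wz":0},{"claw":8.5,"dx":-0.1,"dy":0.1,"dz":16.4,"wx":0,"wy":0,"wz":0}]'; python3 - <<'E'
from h import *
a=snap('scene','s1.png');b=snap('top','t1.png')
A=cv2.resize(cv2.imread('pics/s1.png')[80:260,180:340],(640,720))
cv2.imwrite('pics/c1.png',cv2.resize(cv2.imread('pics/s1.png')[90:260,170:370],(700,595),interpolation=cv2.INTER_CUBIC))
E
```

```text
t: 3.55
tool_pos: [0.6136, 0.0895, 0.1051]
tcp_rot: [0.72, 0.694, -0.002, -0.002]
wrist_force: [-1.3, 0.4, 0.2]
finger_gap: 0.0848
```

View pics/c1.png

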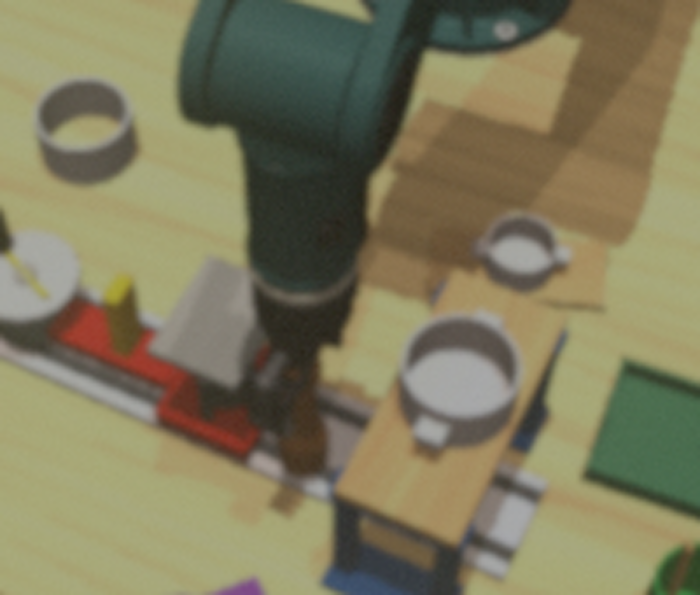

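The picture shows the rammer upright between the fingers at about crop (305,430). Nothing has been knocked. Closing.

```bash
python3 -m pendant '[{"claw":5,"dx":0,"dy":0,"dz":0,"wx":0,"wy":0,"wz":0},{"claw":1.5,"dx":0,"dy":0,"dz":0,"wx":0,"wy":0,"wz":0},{"claw":1.5,"dx":0,"dy":0,"dz":0,"wx":0,"wy":0,"wz":0},{"claw":1.5,"dx":0,"dy":0,"dz":0,"wx":0,"wy":0,"wz":0},{"claw":1.5,"dx":0,"dy":0,"dz":0,"wx":0,"wy":0,"wz":0},{"claw":1.5,"dx":0,"dy":0,"dz":-1,"wx":0,"wy":0,"wz":0},{"claw":1.5,"dx":0,"dy":0,"dz":-3,"wx":0,"wy":0,"wz":0}]'; python3 to.py .616 .0895 .3 -.04
```

```text
t: 4.53
tool_pos: [0.6156, 0.0879, 0.1367]
tcp_rot: [0.721, 0.693, -0.001, -0.001]
wrist_force: [0.4, -0.9, -1.5]
finger_gap: 0.0267
t 4.53 pos [0.6156 0.0879 0.1367] yaw -0.0397 F [ 0.4 -0.9 -1.5] gap 0.0267
d [  0.16  -0.03 -16.33] w [-0.2  0.   0. ]
```

```bash
python3 to.py .616 .088 .345 -.04 .472 .393 .345 -.04 .472 .393 .115 -.04;  python3 -m pendant '[{"claw":1.5,"dx":0,"dy":0,"dz":-5,"wx":0,"wy":0,"wz":0},{"claw":1.5,"dx":0,"dy":0,"dz":-11,"wx":0,"wy":0,"wz":0},{"claw":1.5,"dx":0,"dy":0,"dz":-16,"wx":0,"wy":0,"wz":0},{"claw":1.5,"dx":0,"dy":0,"dz":-21,"wx":0,"wy":0,"wz":0},{"claw":1.5,"dx":0,"dy":0,"dz":-21,"wx":0,"wy":0,"wz":0}]'; python3 to.py .472 .393 .345 -.04 .472 .393 .115 -.04
```

```text
t 4.53 pos [0.6156 0.0879 0.1367] yaw -0.0397 F [ 0.4 -0.9 -1.5] gap 0.0267
d [  0.    -0.03 -20.83] w [-0.2  0.   0. ]
d [ 29.91 -15.63 -20.79] w [-0.2  0.   0. ]
d [ 29.92 -15.56   2.21] w [-0.2  0.   0. ]
t: 5.15
tool_pos: [0.6192, 0.0881, 0.3526]
tcp_rot: [0.721, 0.693, 0.003, 0.003]
wrist_force: [-0.1, 0.3, -2.1]
finger_gap: 0.0272
t 5.15 pos [0.6192 0.0881 0.3526] yaw -0.0396 F [-0.1  0.3 -2.1] gap 0.0272
d [ 29.88 -15.92   0.64] w [ 0.5 -0.   0. ]
d [ 29.87 -16.13  23.64] w [ 0.5 -0.   0. ]
```

```bash
python3 -m pendant '[{"claw":1.5,"dx":4,"dy":-2.1,"dz":0,"wx":0,"wy":0,"wz":0},{"claw":1.5,"dx":9,"dy":-4.8,"dz":0,"wx":0,"wy":0,"wz":0},{"claw":1.5,"dx":14,"dy":-7.5,"dz":0,"wx":0,"wy":0,"wz":0},{"claw":1.5,"dx":19,"dy":-10.1,"dz":0,"wx":0,"wy":0,"wz":0},{"claw":1.5,"dx":24,"dy":-12.8,"dz":0,"wx":0,"wy":0,"wz":0},{"claw":1.5,"dx":28,"dy":-14.8,"dz":0,"wx":0,"wy":0,"wz":0},{"claw":1.5,"dx":29.9,"dy":-15.8,"dz":0,"wx":0,"wy":0,"wz":0},{"claw":1.5,"dx":29.9,"dy":-15.8,"dz":5,"wx":0,"wy":0,"wz":0},{"claw":1.5,"dx":29.9,"dy":-15.8,"dz":11,"wx":0,"wy":0,"wz":0},{"claw":1.5,"dx":29.9,"dy":-15.8,"dz":16,"wx":0,"wy":0,"wz":0},{"claw":1.5,"dx":29.9,"dy":-15.8,"dz":19,"wx":0,"wy":0,"wz":0},{"claw":1.5,"dx":29.9,"dy":-15.8,"dz":19,"wx":0,"wy":0,"wz":0},{"claw":1.5,"dx":29.9,"dy":-15.8,"dz":19,"wx":0,"wy":0,"wz":0}]'; python3 to.py .472 .393 .103 -.04
python3 - <<'E'
from h import *
snap('scene','s2.png');snap('top','t2.png')
a=cv2.imread('pics/s2.png')[130:290,290:450];b=cv2.imread('pics/t2.png')[160:320,80:240]
cv2.imwrite('pics/c2.png',cv2.resize(np.hstack([a,b]),(800,400),interpolation=cv2.INTER_CUBIC))
E
```

```text
t: 6.78
tool_pos: [0.4718, 0.393, 0.1582]
tcp_rot: [0.721, 0.693, 0.0, 0.0]
wrist_force: [-0.1, 0.9, -0.4]
finger_gap: 0.0269
t 6.78 pos [0.4718 0.393  0.1582] yaw -0.0401 F [-0.1  0.9 -0.4] gap 0.0269
d [-0.    0.02  5.52] w [ 0.1 -0.  -0. ]
```

View pics/c2.png

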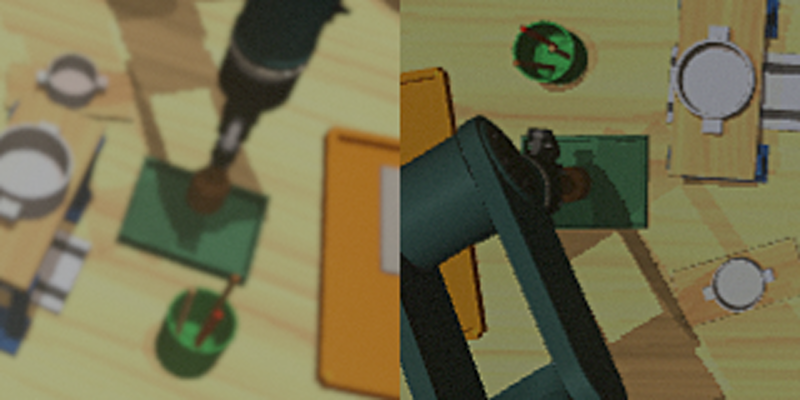

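The rammer is held upright over the tray: its head is at left crop (208,190), with the tray below it. Lower gently, watching the force.

```bash
python3 -m pendant '[{"claw":1.5,"dx":0,"dy":0,"dz":2.5,"wx":0,"wy":0,"wz":0},{"claw":1.5,"dx":0,"dy":0,"dz":4.5,"wx":0,"wy":0,"wz":0},{"claw":1.5,"dx":0,"dy":0,"dz":5.4,"wx":0,"wy":0,"wz":0},{"claw":1.5,"dx":0,"dy":0,"dz":5.7,"wx":0,"wy":0,"wz":0},{"claw":1.5,"dx":0,"dy":0,"dz":5.7,"wx":0,"wy":0,"wz":0}]'; python3 to.py
```

```text
t: 7.5
tool_pos: [0.4723, 0.394, 0.103]
tcp_rot: [0.721, 0.693, 0.002, 0.0]
wrist_force: [-1.3, -1.1, 7.9]
finger_gap: 0.0267
t 7.5 pos [0.4723 0.394  0.103 ] yaw -0.0397 F [-1.3 -1.1  7.9] gap 0.0267
```

Touching the floor (8 N). Release and go up.

```bash
python3 -m pendant '[{"claw":3.2,"dx":0,"dy":0,"dz":-0.1,"wx":0,"wy":0,"wz":0},{"claw":4.5,"dx":0,"dy":0,"dz":-0.1,"wx":0,"wy":0,"wz":0},{"claw":8.5,"dx":0,"dy":0,"dz":-0.1,"wx":0,"wy":0,"wz":0},{"claw":8.5,"dx":0,"dy":0,"dz":-0.1,"wx":0,"wy":0,"wz":0},{"claw":8.5,"dx":0,"dy":0,"dz":-0.1,"wx":0,"wy":0,"wz":0},{"claw":8.5,"dx":0,"dy":0,"dz":-2,"wx":0,"wy":0,"wz":0},{"claw":8.5,"dx":0,"dy":0,"dz":-6,"wx":0,"wy":0,"wz":0},{"claw":8.5,"dx":0,"dy":0,"dz":-12,"wx":0,"wy":0,"wz":0},{"claw":8.5,"dx":0,"dy":0,"dz":-18,"wx":0,"wy":0,"wz":0},{"claw":8.5,"dx":0,"dy":0,"dz":-18,"wx":0,"wy":0,"wz":0}]'; python3 to.py
```

```text
t: 8.75
tool_pos: [0.4738, 0.395, 0.2863]
tcp_rot: [0.721, 0.693, 0.005, 0.001]
wrist_force: [0.6, 0.7, -0.1]
finger_gap: 0.0852
t 8.75 pos [0.4738 0.395  0.2863] yaw -0.0396 F [ 0.6  0.7 -0.1] gap 0.0852
```

```bash
python3 to.py .588 -.1187 .285 -.04;  python3 -m pendant '[{"claw":4,"dx":-4,"dy":1,"dz":0,"wx":0,"wy":0,"wz":0},{"claw":0,"dx":-10,"dy":2,"dz":0,"wx":0,"wy":0,"wz":0},{"claw":0,"dx":-15,"dy":4,"dz":0,"wx":0,"wy":0,"wz":0},{"claw":0,"dx":-21,"dy":5,"dz":0,"wx":0,"wy":0,"wz":0},{"claw":0,"dx":-27,"dy":7,"dz":0,"wx":0,"wy":0,"wz":0},{"claw":0,"dx":-33,"dy":8.5,"dz":0,"wx":0,"wy":0,"wz":0},{"claw":0,"dx":-39,"dy":9.5,"dz":0,"wx":0,"wy":0,"wz":0},{"claw":0,"dx":-45,"dy":9.5,"dz":0,"wx":0,"wy":0,"wz":0},{"claw":0,"dx":-49.5,"dy":9.5,"dz":0,"wx":0,"wy":0,"wz":0},{"claw":0,"dx":-51.7,"dy":9.5,"dz":0,"wx":0,"wy":0,"wz":0},{"claw":0,"dx":-51.7,"dy":9.5,"dz":0,"wx":0,"wy":0,"wz":0},{"claw":0,"dx":-51.7,"dy":9.5,"dz":0,"wx":0,"wy":0,"wz":0}]'; python3 to.py .588 -.1187 .285 -.04 .588 -.1187 .068 -.04 .5998 .0890 .068 -.04
```

```text
t 8.75 pos [0.4738 0.395  0.2863] yaw -0.0396 F [ 0.6  0.7 -0.1] gap 0.0852
d [-50.88  13.44  -0.08] w [ 0.5 -0.4  0. ]
t: 10.25
tool_pos: [0.545, -0.1265, 0.2796]
tcp_rot: [0.721, 0.693, -0.0, -0.001]
wrist_force: [0.3, -0.1, -0.2]
finger_gap: 0.0
t 10.25 pos [ 0.545  -0.1265  0.2796] yaw -0.0396 F [ 0.3 -0.1 -0.2] gap 0.0
d [ 0.95  4.27 -0.55] w [-0.1 -0.1  0. ]
d [ 0.93  4.3  21.15] w [-0.1 -0.1  0. ]
d [21.73  4.66 21.17] w [-0.1 -0.1  0. ]
```

```bash
python3 -m pendant '[{"claw":0,"dx":0.9,"dy":4.3,"dz":0,"wx":0,"wy":0,"wz":0},{"claw":0,"dx":0.9,"dy":4.3,"dz":5,"wx":0,"wy":0,"wz":0},{"claw":0,"dx":0.9,"dy":4.3,"dz":10,"wx":0,"wy":0,"wz":0},{"claw":0,"dx":0.9,"dy":4.3,"dz":14,"wx":0,"wy":0,"wz":0},{"claw":0,"dx":0.9,"dy":4.3,"dz":14,"wx":0,"wy":0,"wz":0},{"claw":0,"dx":0.9,"dy":4.3,"dz":14,"wx":0,"wy":0,"wz":0}]'; python3 to.py .588 -.1187 .068 -.04
python3 - <<'E'
from h import *
snap('scene','s3.png');snap('top','t3.png')
a=cv2.imread('pics/s3.png')[110:250,140:300];b=cv2.imread('pics/t3.png')[140:280,225:385]
c=cv2.imread('pics/s3.png')[130:290,290:450]
cv2.imwrite('pics/c3.png',cv2.resize(np.vstack([np.hstack([a,b]),np.hstack([c,np.zeros_like(c)])]),(640,600),interpolation=cv2.INTER_CUBIC))
E
```

```text
t: 11.0
tool_pos: [0.5897, -0.1195, 0.1417]
tcp_rot: [0.721, 0.693, 0.0, 0.001]
wrist_force: [-0.0, 0.4, 1.4]
finger_gap: -0.0001
t 11.0 pos [ 0.5897 -0.1195  0.1417] yaw -0.0386 F [-0.   0.4  1.4] gap -0.0001
d [ 0.07 -0.19  7.37] w [0.1 0.  0.1]
```

View pics/c3.png

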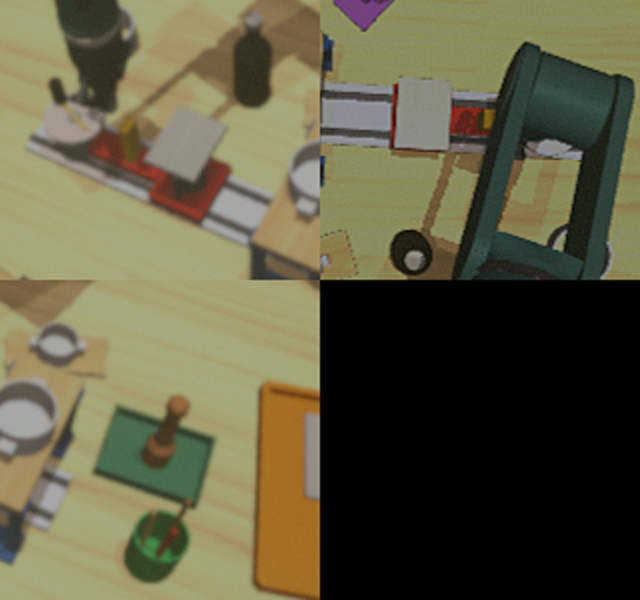

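The rammer stands upright in the green tray, at lower-left crop (160,450). The fingertips, at upper-left crop (105,105), are between the wheel and the yellow post (130,130). Lower and watch the force.

```bash
python3 -m pendant '[{"claw":0,"dx":0,"dy":-0.1,"dz":2,"wx":0,"wy":0,"wz":0},{"claw":0,"dx":0,"dy":-0.1,"dz":4,"wx":0,"wy":0,"wz":0},{"claw":0,"dx":0,"dy":-0.1,"dz":6,"wx":0,"wy":0,"wz":0},{"claw":0,"dx":0,"dy":-0.1,"dz":7.3,"wx":0,"wy":0,"wz":0},{"claw":0,"dx":0,"dy":-0.1,"dz":7.3,"wx":0,"wy":0,"wz":0},{"claw":0,"dx":0.5,"dy":-0.1,"dz":7.3,"wx":0,"wy":0,"wz":0},{"claw":0,"dx":1,"dy":-0.1,"dz":7.3,"wx":0,"wy":0,"wz":0},{"claw":0,"dx":2,"dy":-0.1,"dz":7.3,"wx":0,"wy":0,"wz":0},{"claw":0,"dx":3.5,"dy":-0.1,"dz":7.3,"wx":0,"wy":0,"wz":0}]'; python3 to.py .596 .0914 .068 -.04
```

```text
t: 12.22
tool_pos: [0.5899, -0.0864, 0.0684]
tcp_rot: [0.721, 0.693, -0.0, 0.002]
wrist_force: [-0.5, -5.5, 0.3]
finger_gap: -0.0001
t 12.22 pos [ 0.5899 -0.0864  0.0684] yaw -0.0396 F [-0.5 -5.5  0.3] gap -0.0001
d [ 1.779e+01 -1.000e-01 -1.000e-02] w [0.1 0.2 0. ]
```

Pushing the post at the expected 5.5 N. Continue home.

```bash
python3 -m pendant '[{"claw":0,"dx":2,"dy":-0.1,"dz":0,"wx":0,"wy":0,"wz":0},{"claw":0,"dx":4,"dy":-0.1,"dz":0,"wx":0,"wy":0,"wz":0},{"claw":0,"dx":6,"dy":-0.1,"dz":0,"wx":0,"wy":0,"wz":0},{"claw":0,"dx":8,"dy":-0.1,"dz":0,"wx":0,"wy":0,"wz":0},{"claw":0,"dx":10,"dy":-0.1,"dz":0,"wx":0,"wy":0,"wz":0},{"claw":0,"dx":12,"dy":-0.1,"dz":0,"wx":0,"wy":0,"wz":0},{"claw":0,"dx":14,"dy":-0.1,"dz":0,"wx":0,"wy":0,"wz":0},{"claw":0,"dx":15.5,"dy":-0.1,"dz":0,"wx":0,"wy":0,"wz":0},{"claw":0,"dx":16.5,"dy":-0.1,"dz":0,"wx":0,"wy":0,"wz":0},{"claw":0,"dx":16.8,"dy":-0.1,"dz":0,"wx":0,"wy":0,"wz":0},{"claw":0,"dx":17.1,"dy":-0.1,"dz":0,"wx":0,"wy":0,"wz":0}]'; python3 to.py .596 .0914 .068 -.04
```

```text
t: 13.6
tool_pos: [0.595, 0.0854, 0.0676]
tcp_rot: [0.721, 0.693, -0.0, 0.0]
wrist_force: [1.1, -5.6, 2.4]
finger_gap: -0.0002
t 13.6 pos [0.595  0.0854 0.0676] yaw -0.0394 F [ 1.1 -5.6  2.4] gap -0.0002
d [ 0.61  0.08 -0.04] w [0.  0.1 0. ]
```

```bash
python3 -m pendant '[{"claw":0,"dx":0.2,"dy":0,"dz":0,"wx":0,"wy":0,"wz":0},{"claw":0,"dx":0.4,"dy":0,"dz":0,"wx":0,"wy":0,"wz":0},{"claw":0,"dx":0.5,"dy":0,"dz":0,"wx":0,"wy":0,"wz":0}]'; python3 to.py .596 .0914 .068 -.04
```

```text
t: 13.98
tool_pos: [0.595, 0.0875, 0.0675]
tcp_rot: [0.721, 0.693, -0.002, 0.002]
wrist_force: [-1.0, -19.6, 4.1]
finger_gap: 0.0002
t 13.97 pos [0.595  0.0875 0.0675] yaw -0.0385 F [ -1.  -19.6   4.1] gap 0.0002
d [ 0.4   0.09 -0.05] w [-0.   0.3  0.1]
```

```bash
python3 -m pendant '[{"claw":0,"dx":0.1,"dy":0,"dz":0,"wx":0,"wy":0,"wz":0},{"claw":0,"dx":0.1,"dy":0,"dz":0,"wx":0,"wy":0,"wz":0}]'; python3 -m pendant '[{"claw":0,"dx":-1.2,"dy":0,"dz":0,"wx":0,"wy":0,"wz":0},{"claw":0,"dx":-1.4,"dy":0,"dz":-1,"wx":0,"wy":0,"wz":0},{"claw":0,"dx":-1.4,"dy":0,"dz":-6,"wx":0,"wy":0,"wz":0},{"claw":4,"dx":-1.4,"dy":0,"dz":-12,"wx":0,"wy":0,"wz":0},{"claw":5.5,"dx":-1.4,"dy":6,"dz":-18,"wx":0,"wy":0,"wz":0},{"claw":5.5,"dx":-1.4,"dy":12,"dz":-18,"wx":0,"wy":0,"wz":0},{"claw":5.5,"dx":-1.4,"dy":16,"dz":-18,"wx":0,"wy":0,"wz":0},{"claw":5.5,"dx":-1.4,"dy":16,"dz":-18,"wx":0,"wy":0,"wz":0}]'
python3 - <<'E'
from h import *
snap('scene','s4.png');snap('top','t4.png')
a=cv2.imread('pics/s4.png')[130:275,190:350];b=cv2.imread('pics/t4.png')[150:250,180:340]
cv2.imwrite('pics/c4.png',cv2.resize(np.vstack([a,b]),None,fx=2.4*1.02,fy=2.4*1.02,interpolation=cv2.INTER_CUBIC))
print(cv2.imread('pics/c4.png').shape)
for n in('scene','top'):
    for l in('knob_grip','crank'): print(n,l,[(round(d['p'],2),np.round(d['centre'],1).tolist(),int(d['pixels'].sum())) for d in spotter.trace(n,l)[:3]])
E
```

```text
t: 14.22
tool_pos: [0.595, 0.0874, 0.0676]
tcp_rot: [0.721, 0.693, -0.002, 0.002]
wrist_force: [-0.7, -21.2, 4.4]
finger_gap: 0.0001
t: 15.22
tool_pos: [0.7576, 0.072, 0.2469]
tcp_rot: [0.721, 0.693, 0.001, 0.0]
wrist_force: [-0.9, 0.2, 0.1]
finger_gap: 0.0551
(600, 392, 3)
scene knob_grip []
scene crank [(0.88, [194.7, 242.7], 263)]
top knob_grip []
top crank []
```

View pics/c4.png

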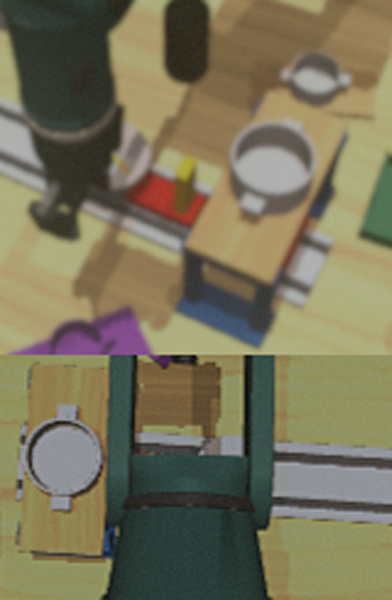

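The jack base shows through on the far side of the board at crop (300,260), so it looks home. The arm hides the wheel, so I move it aside and measure the knob.

```bash
python3 -m pendant '[{"claw":5.5,"dx":-5,"dy":-1,"dz":-2,"wx":0,"wy":0,"wz":0},{"claw":5.5,"dx":-11,"dy":-3,"dz":-4,"wx":0,"wy":0,"wz":0},{"claw":5.5,"dx":-16,"dy":-6,"dz":-4,"wx":0,"wy":0,"wz":0},{"claw":5.5,"dx":-21,"dy":-9,"dz":-4,"wx":0,"wy":0,"wz":0},{"claw":5.5,"dx":-26,"dy":-12,"dz":-4,"wx":0,"wy":0,"wz":0},{"claw":5.5,"dx":-28,"dy":-16,"dz":-4,"wx":0,"wy":0,"wz":0},{"claw":5.5,"dx":-28,"dy":-16,"dz":-4,"wx":0,"wy":0,"wz":0}]'
python3 - <<'E'
from h import *
for i in range(4): a=snap('scene',f's5_{i}.png');b=snap('top',f't5_{i}.png')
f=lambda c:np.mean([cv2.imread(f'pics/{c}5_{i}.png') for i in range(4)],0).astype(np.uint8)
A=f('s');B=f('t');cv2.imwrite('pics/s5.png',A);cv2.imwrite('pics/t5.png',B)
cv2.imwrite('pics/c5.png',np.vstack([cv2.resize(A[140:250,200:340],(560,440)),cv2.resize(B[180:220,210:350],(560,160))]))
for n in('scene','top'):
    for l in('knob_grip','crank'): print(n,l,[(round(d['p'],2),np.round(d['centre'],1).tolist(),int(d['pixels'].sum())) for d in spotter.trace(n,l)[:3]])
E
python3 to.py
```

```text
t: 16.4
tool_pos: [0.58, -0.2027, 0.2879]
tcp_rot: [0.722, 0.692, -0.0, -0.0]
wrist_force: [0.0, 1.1, -0.4]
finger_gap: 0.0551
scene knob_grip [(0.67, [177.9, 225.1], 64)]
scene crank [(0.72, [194.7, 235.3], 834)]
top knob_grip []
top crank [(0.63, [199.2, 273.6], 704)]
t 17.0 pos [ 0.5837 -0.2016  0.2871] yaw -0.0391 F [ 0.1 -0.1  0.1] gap 0.0551
```

View pics/c5.png

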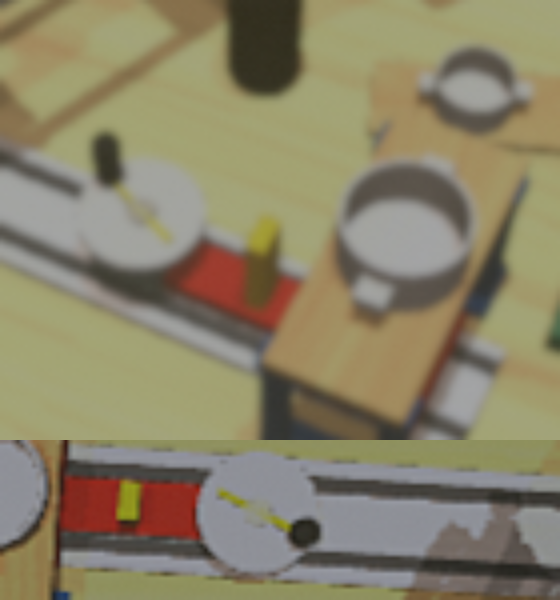

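The wheel and knob are now clear: knob top at scene (226,175) and top (286,203), wheel centre at scene (235,193) and top (274.5,198).

```bash
python3 - <<'E'
from h import *
from scipy.optimize import least_squares
np.set_printoptions(precision=4,suppress=True)
print('knob',tri([(226.2,175)],[(285.75,203)]),onz('top',[(285.75,203)],.126))
print('wheel',tri([(235.25,192.8)],[(274.5,198.25)]),onz('top',[(274.5,198.25)],.078),onz('scene',[(235.25,192.8)],.078))
print('post',onz('top',[(242,194.9)],.12),onz('scene',[(200+264/4,140+228/4)],.12))
print('knobbase scene',onz('scene',[(200+112/4,140+183/4)],.082))
# detected wheel disc centre from segmentation
for n in('scene','top'):
    d=spotter.trace(n,'crank')
    if d: print(n,d[0]['centre'])
E
python3 to.py
```

```text
knob (array([ 0.5765, -0.0221,  0.1263]), np.float64(0.0029477068375403388)) [[ 0.5759 -0.0208  0.126 ]]
wheel (array([0.5923, 0.0103, 0.0734]), np.float64(0.0003398769986167138)) [[0.5919 0.0107 0.078 ]] [[0.5948 0.0116 0.078 ]]
post [[0.597 0.111 0.12 ]] [[0.5951 0.1104 0.12  ]]
knobbase scene [[ 0.5835 -0.0177  0.082 ]]
scene [194.7, 235.3]
top [199.2, 273.6]
t 17.1 pos [ 0.5836 -0.2018  0.2872] yaw -0.0394 F [ 0.  -0.2  0.9] gap 0.0551
```

```bash
python3 to.py .576 -.0222 .18 -.04 .576 -.0222 .088 -.04; python3 - <<'E'
import numpy as np
p0=np.radians(-116)
for i in range(1,21):
    a=p0-np.radians(18*i); print(18*i,'dx',round(3.8*(np.sin(a)-np.sin(p0)),2),'dy',round(3.8*(np.cos(a)-np.cos(p0)),2))
E
```

```text
t 17.1 pos [ 0.5836 -0.2018  0.2872] yaw -0.0394 F [ 0.  -0.2  0.9] gap 0.0551
d [17.91 -1.46 10.72] w [-0.  0.  0.]
d [17.91 -1.46 19.92] w [-0.  0.  0.]
18 dx 0.68 dy -0.97
36 dx 1.63 dy -1.69
54 dx 2.76 dy -2.08
72 dx 3.94 dy -2.1
90 dx 5.08 dy -1.75
108 dx 6.06 dy -1.07
126 dx 6.77 dy -0.12
144 dx 7.16 dy 1.01
162 dx 7.18 dy 2.19
180 dx 6.83 dy 3.33
198 dx 6.15 dy 4.31
216 dx 5.2 dy 5.02
234 dx 4.08 dy 5.41
252 dx 2.89 dy 5.43
270 dx 1.75 dy 5.08
288 dx 0.78 dy 4.4
306 dx 0.06 dy 3.45
324 dx -0.33 dy 2.33
342 dx -0.35 dy 1.14
360 dx -0.0 dy 0.0
```

```bash
python3 -m pendant '[{"claw":5.5,"dx":5,"dy":-0.5,"dz":2,"wx":0,"wy":0,"wz":0},{"claw":5.5,"dx":11,"dy":-1,"dz":6,"wx":0,"wy":0,"wz":0},{"claw":5.5,"dx":16,"dy":-1.5,"dz":9,"wx":0,"wy":0,"wz":0},{"claw":5.5,"dx":17.9,"dy":-1.5,"dz":11,"wx":0,"wy":0,"wz":0},{"claw":5.5,"dx":17.9,"dy":-1.5,"dz":11,"wx":0,"wy":0,"wz":0},{"claw":5.5,"dx":17.9,"dy":-1.5,"dz":14,"wx":0,"wy":0,"wz":0},{"claw":5.5,"dx":17.9,"dy":-1.5,"dz":17,"wx":0,"wy":0,"wz":0},{"claw":5.5,"dx":17.9,"dy":-1.5,"dz":19.6,"wx":0,"wy":0,"wz":0},{"claw":5.5,"dx":17.9,"dy":-1.5,"dz":19.8,"wx":0,"wy":0,"wz":0},{"claw":5.5,"dx":17.9,"dy":-1.5,"dz":19.8,"wx":0,"wy":0,"wz":0}]'; python3 to.py .576 -.0222 .088 -.04
python3 - <<'E'
from h import *
snap('scene','s6.png')
cv2.imwrite('pics/c6.png',cv2.resize(cv2.imread('pics/s6.png')[110:250,180:340],(640,560),interpolation=cv2.INTER_CUBIC))
E
```

```text
t: 18.35
tool_pos: [0.5767, -0.0234, 0.0905]
tcp_rot: [0.721, 0.693, 0.0, 0.001]
wrist_force: [0.1, 0.2, 0.7]
finger_gap: 0.055
t 18.35 pos [ 0.5767 -0.0234  0.0905] yaw -0.0404 F [0.1 0.2 0.7] gap 0.055
d [ 0.11 -0.07  0.25] w [ 0.1  0.  -0. ]
```

View pics/c6.png

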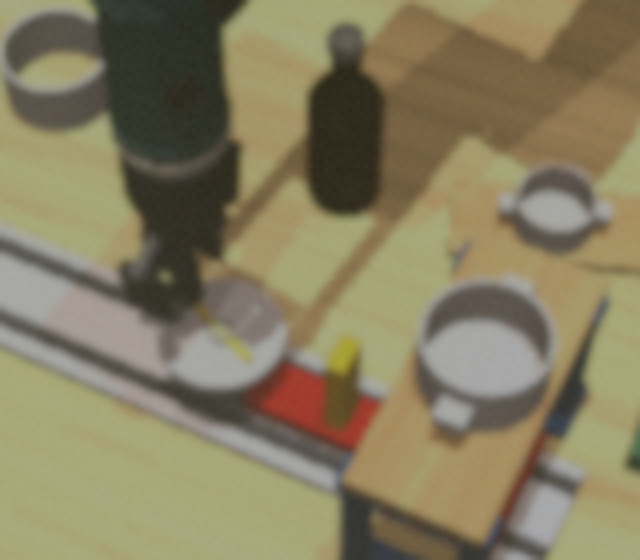

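The gripper is over the knob, its fingers straddling it at crop (175,285). Wheel and jack are unmoved. Close on it.

```bash
python3 -m pendant '[{"claw":3.5,"dx":0.1,"dy":0,"dz":0.2,"wx":0,"wy":0,"wz":0},{"claw":1.5,"dx":0.1,"dy":0,"dz":0.2,"wx":0,"wy":0,"wz":0},{"claw":1.5,"dx":0.1,"dy":0,"dz":0.2,"wx":0,"wy":0,"wz":0},{"claw":1.5,"dx":0.1,"dy":0,"dz":0.2,"wx":0,"wy":0,"wz":0}]'
python3 -m pendant '[{"claw":1.5,"dx":0.3,"dy":-0.5,"dz":0,"wx":0,"wy":0,"wz":0},{"claw":1.5,"dx":0.68,"dy":-0.97,"dz":0,"wx":0,"wy":0,"wz":0},{"claw":1.5,"dx":1.63,"dy":-1.69,"dz":0,"wx":0,"wy":0,"wz":0},{"claw":1.5,"dx":2.76,"dy":-2.08,"dz":0,"wx":0,"wy":0,"wz":0},{"claw":1.5,"dx":2.76,"dy":-2.08,"dz":0,"wx":0,"wy":0,"wz":0}]'
```

```text
t: 18.9
tool_pos: [0.5762, -0.0215, 0.0881]
tcp_rot: [0.721, 0.693, 0.0, 0.001]
wrist_force: [-0.8, 0.5, 5.8]
finger_gap: 0.0205
t: 19.52
tool_pos: [0.5564, 0.0078, 0.0882]
tcp_rot: [0.721, 0.693, 0.001, 0.001]
wrist_force: [-0.8, 0.7, 7.4]
finger_gap: 0.0209
```

```bash
python3 -m pendant '[{"claw":1.5,"dx":1.18,"dy":-0.02,"dz":0,"wx":0,"wy":0,"wz":0},{"claw":1.5,"dx":2.32,"dy":0.33,"dz":0,"wx":0,"wy":0,"wz":0},{"claw":1.5,"dx":3.3,"dy":1.01,"dz":0,"wx":0,"wy":0,"wz":0},{"claw":1.5,"dx":4.01,"dy":1.96,"dz":0,"wx":0,"wy":0,"wz":0},{"claw":1.5,"dx":4.01,"dy":1.96,"dz":0,"wx":0,"wy":0,"wz":0}]';python3 -m pendant '[{"claw":1.5,"dx":0.39,"dy":1.13,"dz":0,"wx":0,"wy":0,"wz":0},{"claw":1.5,"dx":0.41,"dy":2.31,"dz":0,"wx":0,"wy":0,"wz":0},{"claw":1.5,"dx":0.06,"dy":3.45,"dz":0,"wx":0,"wy":0,"wz":0},{"claw":1.5,"dx":-0.62,"dy":4.43,"dz":0,"wx":0,"wy":0,"wz":0},{"claw":1.5,"dx":-1.57,"dy":5.14,"dz":0,"wx":0,"wy":0,"wz":0},{"claw":1.5,"dx":-2.69,"dy":5.53,"dz":0,"wx":0,"wy":0,"wz":0},{"claw":1.5,"dx":-2.69,"dy":5.53,"dz":0,"wx":0,"wy":0,"wz":0}]'
```

```text
t: 20.15
tool_pos: [0.5786, 0.0467, 0.0881]
tcp_rot: [0.721, 0.693, 0.001, 0.001]
wrist_force: [0.5, 0.6, 7.9]
finger_gap: 0.0209
t: 21.02
tool_pos: [0.6319, 0.0163, 0.0881]
tcp_rot: [0.721, 0.693, 0.0, 0.001]
wrist_force: [0.5, -0.6, 7.6]
finger_gap: 0.0206
```

```bash
python3 -m pendant '[{"claw":1.5,"dx":-1.19,"dy":0.02,"dz":0,"wx":0,"wy":0,"wz":0},{"claw":1.5,"dx":-2.33,"dy":-0.33,"dz":0,"wx":0,"wy":0,"wz":0},{"claw":1.5,"dx":-3.3,"dy":-1.01,"dz":0,"wx":0,"wy":0,"wz":0},{"claw":1.5,"dx":-4.02,"dy":-1.96,"dz":0,"wx":0,"wy":0,"wz":0},{"claw":1.5,"dx":-4.41,"dy":-3.08,"dz":0,"wx":0,"wy":0,"wz":0},{"claw":1.5,"dx":-4.43,"dy":-4.27,"dz":0,"wx":0,"wy":0,"wz":0},{"claw":1.5,"dx":-4.08,"dy":-5.41,"dz":0,"wx":0,"wy":0,"wz":0},{"claw":1.5,"dx":-3.4,"dy":-6.38,"dz":0,"wx":0,"wy":0,"wz":0},{"claw":1.5,"dx":-2.45,"dy":-7.1,"dz":0,"wx":0,"wy":0,"wz":0},{"claw":1.5,"dx":-1.32,"dy":-7.49,"dz":0,"wx":0,"wy":0,"wz":0},{"claw":1.5,"dx":-1.32,"dy":-7.49,"dz":0,"wx":0,"wy":0,"wz":0}]'
cat > lift.py <<'E'
import sys; from h import *
# average 6 frames per camera, register the board/ring patch against the s5/t5 baseline
def base(n): return np.mean([cv2.imread(f'pics/{n[0]}5_{i}.png').astype(np.float32) for i in range(4)],0)
P={'scene':(265,330,176,240),'top':(190,226,158,226)}
for n in('scene','top'):
    A=np.float32(base(n)).mean(2); B=np.mean([optics.grab_frame(n).astype(np.float32) for _ in range(6)],0).mean(2)
    np.save(f'pics/{sys.argv[1]}_{n}.npy',B)
    x0,x1,y0,y1=P[n]
    def reg(x0,x1,y0,y1):
        M=np.eye(2,3,dtype=np.float32)
        cc,M=cv2.findTransformECC(A[y0:y1,x0:x1],B[y0:y1,x0:x1],M,cv2.MOTION_TRANSLATION,(3,200,1e-6),None,3); return M[:,2].round(3),round(cc,4)
    print(n,'board',reg(x0,x1,y0,y1),'ref tray',reg(*( (335,400,190,245) if n=='scene' else (120,188,205,258))))
o=np.array([.6,.21,.162]);
for n in('scene','top'): print(n,'px per mm lift',(proj(n,o+[0,0,.005])-proj(n,o))/5)
E
python3 lift.py a
```

```text
t: 22.4
tool_pos: [0.5564, 0.0077, 0.0881]
tcp_rot: [0.721, 0.693, 0.001, 0.001]
wrist_force: [-0.1, 0.7, 7.4]
finger_gap: 0.0202
scene board (array([ 0.026, -0.095], dtype=float32), 0.9745) ref tray (array([-0.004, -0.003], dtype=float32), 1.0)
top board (array([-0.011, -0.022], dtype=float32), 0.998) ref tray (array([ 0.001, -0.   ], dtype=float32), 0.9999)
scene px per mm lift [[ 0.02983363 -0.19243148]]
top px per mm lift [[-0.03317518 -0.02374313]]
```

```bash
cat > reg.py <<'E'
import sys; from h import *
A=np.mean([cv2.imread(f'pics/s5_{i}.png').astype(np.float32) for i in range(4)],0).mean(2) if sys.argv[1]=='s5' else np.load(f'pics/{sys.argv[1]}_scene.npy').astype(np.float32)
B=np.load(f'pics/{sys.argv[2]}_scene.npy').astype(np.float32)
L=lambda I:cv2.GaussianBlur(np.log(I+5),(0,0),.8)-cv2.GaussianBlur(np.log(I+5),(0,0),5)
G=lambda I:I
W={'all':(262,332,174,245),'ring':(280,322,176,216),'nearedge':(262,310,225,250),'rightedge':(303,330,185,245),'ref tray':(335,400,190,245)}
for k,(x0,x1,y0,y1) in W.items():
    o=[]
    for f in(G,L):
        a,b=f(A)[y0:y1,x0:x1],f(B)[y0:y1,x0:x1]
        try: cc,M=cv2.findTransformECC(a,b,np.eye(2,3,dtype=np.float32),cv2.MOTION_TRANSLATION,(3,200,1e-6),None,3); o.append((M[:,2].round(3).tolist(),round(cc,3)))
        except cv2.error: o.append('fail')
    print(k,o)
cv2.imwrite('pics/diff.png',cv2.resize(np.clip(128+3*(B-A)[150:260,240:400],0,255).astype(np.uint8),(640,440)))
E
python3 reg.py s5 a
```

```text
all [([0.024000000208616257, -0.08399999886751175], 0.972), ([0.017999999225139618, -0.07800000160932541], 0.987)]
ring [([0.012000000104308128, -0.14000000059604645], 0.992), ([0.008999999612569809, -0.16300000250339508], 0.998)]
nearedge [([0.03400000184774399, -0.05400000140070915], 0.998), ([0.02199999988079071, -0.08100000023841858], 1.0)]
rightedge [([0.02500000037252903, -0.07500000298023224], 0.998), ([0.020999999716877937, -0.08500000089406967], 1.0)]
ref tray [([-0.004000000189989805, -0.003000000026077032], 1.0), ([-0.004000000189989805, 0.0010000000474974513], 1.0)]
```

View pics/diff.png

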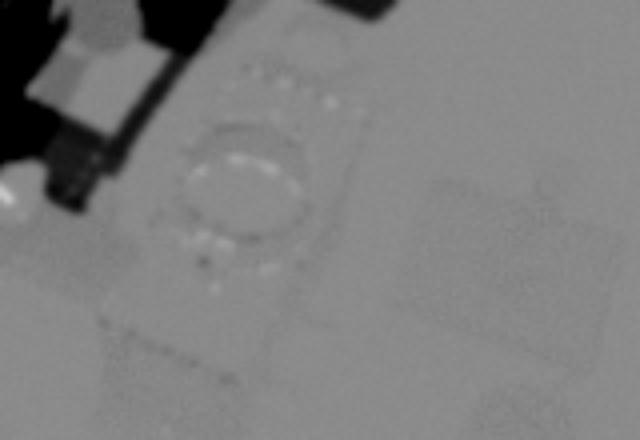

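The difference image shows the ring and board edges shifted (crop (240,160) and (170,350)), with no shadow there and the tray unchanged. That suggests the board is already lifted about 0.5 mm. To confirm, I turn 27° more (+0.75 mm) and compare.

```bash
python3 -m pendant '[{"claw":1.5,"dx":0.45,"dy":-0.05,"dz":0,"wx":0,"wy":0,"wz":0},{"claw":1.5,"dx":0.89,"dy":-0.05,"dz":0,"wx":0,"wy":0,"wz":0},{"claw":1.5,"dx":1.35,"dy":0,"dz":0,"wx":0,"wy":0,"wz":0},{"claw":1.5,"dx":1.77,"dy":0.11,"dz":0,"wx":0,"wy":0,"wz":0},{"claw":1.5,"dx":1.77,"dy":0.11,"dz":0,"wx":0,"wy":0,"wz":0},{"claw":1.5,"dx":1.77,"dy":0.11,"dz":0,"wx":0,"wy":0,"wz":0}]'
python3 lift.py b; python3 reg.py s5 b; echo; python3 reg.py a b
```

```text
t: 23.75
tool_pos: [0.5583, 0.0248, 0.0881]
tcp_rot: [0.721, 0.693, 0.001, 0.001]
wrist_force: [0.4, 0.2, 6.7]
finger_gap: 0.0209
scene board (array([ 0.051, -0.215], dtype=float32), 0.954) ref tray (array([-0.003, -0.008], dtype=float32), 1.0)
top board (array([-0.018, -0.041], dtype=float32), 0.9965) ref tray (array([ 0.002, -0.004], dtype=float32), 0.9999)
scene px per mm lift [[ 0.02983363 -0.19243148]]
top px per mm lift [[-0.03317518 -0.02374313]]
all [([0.0729999989271164, -0.19499999284744263], 0.954), ([0.03400000184774399, -0.19499999284744263], 0.982)]
ring [([0.13699999451637268, -0.27900001406669617], 0.961), ([0.07599999755620956, -0.3199999928474426], 0.992)]
nearedge [([0.052000001072883606, -0.10899999737739563], 0.994), ([0.009999999776482582, -0.14100000262260437], 0.999)]
rightedge [([0.04699999839067459, -0.17499999701976776], 0.994), ([0.050999999046325684, -0.17399999499320984], 0.999)]
ref tray [([-0.003000000026077032, -0.00800000037997961], 1.0), ([-0.003000000026077032, -0.003000000026077032], 1.0)]

all [([0.09600000083446503, -0.04600000008940697], 0.975), ([0.06700000166893005, -0.06800000369548798], 0.973)]
ring [([0.09700000286102295, -0.12600000202655792], 0.98), ([0.0689999982714653, -0.13300000131130219], 0.989)]
nearedge [([0.01899999938905239, -0.06599999964237213], 0.998), ([0.013000000268220901, -0.08699999749660492], 1.0)]
rightedge [([0.026000000536441803, -0.10499999672174454], 0.998), ([0.019999999552965164, -0.08299999684095383], 0.999)]
ref tray [([0.0, -0.004999999888241291], 1.0), ([0.0020000000949949026, -0.004000000189989805], 1.0)]
```

The lift keeps growing with the crank, at the expected rate. The total is about 1–1.6 mm: touching, carrying and within limits. Release and retreat.

```bash
python3 -m pendant '[{"claw":3,"dx":0,"dy":0,"dz":0,"wx":0,"wy":0,"wz":0},{"claw":5.5,"dx":0,"dy":0,"dz":0,"wx":0,"wy":0,"wz":0},{"claw":5.5,"dx":0,"dy":0,"dz":0,"wx":0,"wy":0,"wz":0},{"claw":5.5,"dx":0,"dy":0,"dz":-3,"wx":0,"wy":0,"wz":0},{"claw":5.5,"dx":0,"dy":0,"dz":-7,"wx":0,"wy":0,"wz":0},{"claw":5.5,"dx":0,"dy":0,"dz":-13,"wx":0,"wy":0,"wz":0},{"claw":5.5,"dx":-3,"dy":0,"dz":-19,"wx":0,"wy":0,"wz":0},{"claw":5.5,"dx":-9,"dy":1,"dz":-20,"wx":0,"wy":0,"wz":0},{"claw":5.5,"dx":-15,"dy":2,"dz":-20,"wx":0,"wy":0,"wz":0},{"claw":5.5,"dx":-21,"dy":2.4,"dz":-20,"wx":0,"wy":0,"wz":0},{"claw":5.5,"dx":-22.6,"dy":2.4,"dz":-20,"wx":0,"wy":0,"wz":0},{"claw":5.5,"dx":-22.6,"dy":2.4,"dz":-20,"wx":0,"wy":0,"wz":0},{"claw":5.5,"dx":-22.6,"dy":2.4,"dz":-20,"wx":0,"wy":0,"wz":0}]'
python3 lift.py c; python3 reg.py s5 c
python3 - <<'E'
from h import *
A=snap('scene','s7.png');B=snap('top','t7.png')
A=cv2.imread('pics/s7.png');B=cv2.imread('pics/t7.png')
cv2.imwrite('pics/c7.png',np.vstack([cv2.resize(A[130:290,200:410],(630,390),interpolation=cv2.INTER_CUBIC),cv2.resize(B[150:260,120:348],(630,210))]))
E
```

```text
t: 25.98
tool_pos: [0.5725, -0.2004, 0.2871]
tcp_rot: [0.721, 0.693, 0.0, -0.001]
wrist_force: [-0.4, -0.2, 0.1]
finger_gap: 0.0549
scene board (array([ 0.036, -0.238], dtype=float32), 0.9893) ref tray (array([ 0.001, -0.001], dtype=float32), 1.0)
top board (array([-0.028, -0.056], dtype=float32), 0.9964) ref tray (array([ 0.001, -0.003], dtype=float32), 0.9999)
scene px per mm lift [[ 0.02983363 -0.19243148]]
top px per mm lift [[-0.03317518 -0.02374313]]
all [([0.02800000086426735, -0.23399999737739563], 0.991), ([0.04600000008940697, -0.21299999952316284], 0.998)]
ring [([0.07900000363588333, -0.30000001192092896], 0.971), ([0.04100000113248825, -0.32899999618530273], 0.999)]
nearedge [([0.0689999982714653, -0.11699999868869781], 0.994), ([0.020999999716877937, -0.14900000393390656], 0.999)]
rightedge [([0.05700000002980232, -0.17499999701976776], 0.994), ([0.050999999046325684, -0.16599999368190765], 0.999)]
ref tray [([0.0010000000474974513, -0.0010000000474974513], 1.0), ([-0.0010000000474974513, 0.0], 1.0)]
```

View pics/c7.png

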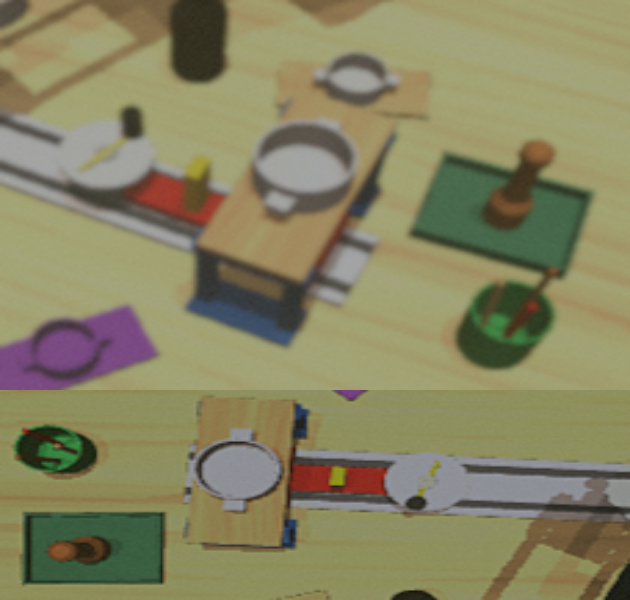

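```bash
python3 - <<'E'
from h import *
for n,(x0,x1,y0,y1) in {'scene':(256,282,188,222),'top':(228,252,188,206)}.items():
    A=np.mean([cv2.imread(f'pics/{n[0]}5_{i}.png').astype(np.float32) for i in range(4)],0).mean(2); B=np.load(f'pics/c_{n}.npy').astype(np.float32)
    cc,M=cv2.findTransformECC(A[y0:y1,x0:x1],B[y0:y1,x0:x1],np.eye(2,3,dtype=np.float32),cv2.MOTION_TRANSLATION,(3,200,1e-6),None,3)
    print(n,'post shift px',M[:,2],cc)
p=np.array([.596,.11,.12]);print((proj('scene',p+[0,.005,0])-proj('scene',p))/5,(proj('top',p+[0,.005,0])-proj('top',p))/5)
E
```

```text
scene post shift px [-0.03003306 -0.00934584] 0.9998798611191551
top post shift px [-0.01040504  0.00171521] 0.9993747171045112
[[0.3252967  0.12336792]] [[-0.33210445 -0.0090723 ]]
```

The jack has moved less than 0.1 mm since it was pushed home. Handing in.

```bash
python3 -c "
from workcell import finish_job; print(finish_job())"
```

```text
the job is handed in; nothing more can be done
None
```

The job is done and handed in, at about 27 s on the robot's clock, with the gripper clear of everything.

- **Rammer:** It stands upright in the small green tray. The last picture confirms this.
- **Jack:** I pushed it along the track by its post until the force rose from about 5.5 N to 21 N with no further travel, so it is against its stop. Images from before and after winding show the post moved less than about 0.1 mm.
- **Crank:** I wound it about 441° by the knob, with side forces of about 1 N or less. An upward force of 6–8 N showed on the gripper while it held the knob.
- **Board:** Image comparison shows it lifted about 1 to 1.7 mm, and the lift grew as expected over the last 27° of turning. It stays in its place on the stand.
- **Other things:** In the last picture (stand, tray, pot, thermos and look-alike boards) nothing looks disturbed. I did not check the loose ring in a final close-up.

**Checks that disagreed:**
- **Lift by patch:** The board's near edge gave about 0.75 mm and the ring about 1.7 mm. I trust the ring more, because the edge patch also contains things that did not move.
- **Platform height:** My first camera estimate was about 4–5 mm too low. The touch therefore came earlier than planned, and I stopped by the measured lift instead.

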